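# Lean a display module on the bench test stand

## Task

Take the display module out of the slotted rack and lean it on the test stand, glass facing out (away from the back posts), its lower edge close up behind the middle toe strip and its back on the rollers of both posts, so that it lies back about 25 degrees from upright, centred and square. Set it down and lay it back gently: it must not drop, flop back or be rammed hard into the stand, and it must stay put, without sliding, once let go. Leave the multimeter, tape roll and screwdriver where they are.

Things in the scene. Friction and masses are not known exactly. Their poses are not given: they have to be found in the camera images.
- display_center (a point): Centre of the loose display module (0.3 to 0.55 kg), a flat rigid rectangle 215 mm wide (own y), 140 mm tall (own z), 9 mm thick (own x). Dark glass covers its +x face; the -x face is bare aluminium with a small green board. The point is 70 mm above its lower edge, mid-thickness; +z points to its upper edge. It starts upright in the rack, upper edge free to pinch across the 9 mm.
- display_toe (a point): Middle of the display's front (glass-side) lower edge: 4.5 mm along its own +x and 70 mm down its own z from its centre.
- stand: Fixed test stand, origin at bench height; its +x is the open front, z up, y along the strips. Base plate with rubber face, upper face at z = 10 mm, x from -92 to +68 mm, 220 mm wide. Three toe strips along y, 200 mm long, 5 mm thick, tops at z = 20 mm, centred at x = -19.5, +8.5, +36.5 mm; clear gaps of 23 mm. Two posts at the back, a low cross-bar (top z = 38 mm) between them.
- toe_stop (a point): On the stand: middle of the back face of the middle toe strip, at base level (stand x = +6, y = 0, z = 10 mm). The display's front lower edge belongs close behind it (towards stand -x). With that edge touching it and the back on the rollers, the display leans 25 degrees back (top towards stand -x), resting on its rear lower edge.
- roller_left (a point): Centre of the fixed rubber roller on top of one post: 14 mm diameter, 34 mm long, lying along the stand's y (stand x = -60, y = +75, z = 118 mm; its top, z = 125 mm, is the stand's highest). The post below is 12 x 16 mm.
- roller_right (a point): The same roller on the other post (stand x = -60, y = -75, z = 118 mm). 116 mm are clear between the two rollers, room for a gripper's finger behind the display.
- rack: Fixed black slotted rack, origin at bench height, z up, base 150 (x) x 190 (y) x 10 mm. Two combs at y = -70 and +70 mm, 30 mm wide, with slots 13 mm wide, floor at z = 10, fin tops at z = 36 mm. The display stands in the slot at x = +33 mm, upper edge at z = 150 mm, glass towards the rack's +x. Two small green boards (tops at most z = 85 mm) stand in the slots at x = -33 and -55 mm.
- meter: Bystander: dark grey multimeter lying on its back, 165 x 80 mm, 43 mm tall; origin at the centre of its underside, x along its length.
- tape: Bystander: roll of amber tape lying flat, 84 mm across, 22 mm tall; origin at the centre of its underside.
- driver: Bystander: screwdriver lying on the bench, about 160 mm long along its x, under 35 mm tall.
There are look-alikes about, which are no part of the job. What is meant by the part that bears display_center is not purple, and is the larger of those in its own colour.

How it is judged (in metres and radians):
At the end, for the whole second after the job is handed in: The display rests on the stand, released and at rest, leaning back 21 to 29 degrees from upright with its glass to the front, its front lower edge on the base within 8 mm of the back face of the middle toe strip, square to the stand within 4 degrees and centred on it within 25 mm (angle between display_center's own z axis and vertical between 0.367 and 0.506 rad and angle between display_center's own x axis and vertical below 1.222 rad and angle between the y axis of display_center and the y axis of stand, either way round below 0.07 rad and x of display_toe in the frame of stand between -0.002 and 0.0085 m and z of display_toe in the frame of stand between 0.008 and 0.018 m and x of display_center in the frame of stand below -0.018 m and y of display_center in the frame of stand between -0.025 and 0.025 m and contact force between display and stand above 1 N and linear speed of display below 0.01 m/s and angular speed of display below 0.05 rad/s); the robot touches nothing.
It fails at once if the display falls, flops or slides free of the fingers (faster than 0.3 m/s or 2.5 rad/s while not held) (contact force between display and the fingers below 0.1 N and (linear speed of display above 0.3 m/s or angular speed of display above 2.5 rad/s)).
It fails at once if the display is rammed into the stand with more than 60 N (contact force between display and stand above 60 N).
It fails at once if a bystander is moved more than 25 mm (distance of any of meter, tape, driver from where it was at the start of the episode above 0.025 m).
It also fails if it takes over 38 s, if anything falls off the work surface, if the arm or the gripper's body presses on something with over 40 N, if the wrist force passes 120 N, or if a joint passes its speed limit or range.

## Robot

A 6-joint arm with a two-finger parallel gripper is mounted at the origin on the work surface. World frame = base frame: x ahead of the robot, y to its left, z up, the work surface at z = 0. Lengths are in m, angles in degrees, forces in N, time in s.
With the tool pointing down it reaches from about 0.35 to 0.875 m from the base axis. Payload 4.2 kg.
Tool frame: the origin (TCP) lies midway between the tips of the shut fingers; the grasp point (between the pads) lies 19 mm behind it; x points along the fingers, y is the direction in which the jaws open and shut, and the axes are right-handed (so a half turn about x gives the same grasp; the last joint's range is limited). The gripper opens to 87 mm and grips with 3 to 60 N. Pads are 19 mm wide; open, the fingers measure 117 mm over their backs; the gripper's body (75 mm by 190 mm) begins 51 mm behind the grasp point.
Start: joints at [84.374, 22.042, 0.453, 0, -68.411, -14.817], TCP at [0.218, 0.586, 0.223] pointing down, gripper open.
Joint ranges: [-179.83, 179.83], [-69.29, 118.12], [-61.27, 80.66], [-181.25, 117.63], [-171.15, -9.14], [-177.46, 177.46]. Speed limits (degrees/s): [159.86, 159.86, 180, 180, 180, 180].

## Interface

Orientations are given as a 3x3 rotation matrix whose columns are the frame's x, y, z axes.
In Python, from station import r gives the robot as it stands.
- The arm moves only by the tool play_rows, never from a script. Its argument "plan" is a list that holds one entry, the list of rows, each a list of 6 numbers: the shift along the tool's x, y, z in cm, then the turn, a rotation vector about the tool's x, y, z in units of 10 degrees (1.0 is 10 degrees). A call has 1 to 5 rows; each row is the pose to reach, as a shift and turn from the pose commanded when the call began, along the tool's axes at that moment; what a row does not reach only later rows make up. A row lasts 1/8 s, in which the tool goes at most 62.5 mm and 10.7 degrees, less where a joint would pass 70% of its speed; a pose out of reach is approached as far as the arm can. A call with a gripper value outside its range is refused whole. "hand" is the opening, from 0 (shut) to 1 (fully open), set as the call begins (left out, the last holds). The fingers move at their own pace and stop on an object; the grip force is fixed at half the most. Time passes only in rows, so rows that repeat a pose let the fingers close. It gives the time, the measured TCP pose, the force and the opening at its end, in the units of the state.
- r.sense(): the state, without advancing time (a new reading comes with each control period).
- r.capture(name): name is "scene" or "top"; returns (picture, depth): 480x640x3 uint8, blue, green, red; 480x640 float32, m along the optical axis (not along the pixel's ray), 0 where there is no reading.
- r.get_calibration(name): a dict with "vfov" (degrees; the focal length in pixels is half the picture's height over the tangent of half this angle, whatever the lens; pixels are square), "cx", "cy" (the principal point, pixels), "distortion" ([k1, k2, p1, p2, k3] as OpenCV has them; the pictures are not rectified), "rvec" (rotation vector, rad) and "tvec" (3), from world to camera coordinates, as OpenCV has them. Camera axes: x right, y down, z forward; pixel columns grow to the right and rows downward; lengths in m; the calibration is good to about 2 mm. A picture is of the moment at which its call begins. get_calibration takes no time and is no camera call.
- r.finish_job(): hands the job in, once; it reports no verdict.
The state is a dict: "time_s": time; "joints": joint angles; "joint_velocities": joint speeds; "effort": joint torques, N m; "tcp_pos": TCP position; "ee_rot": TCP orientation; "wrist_force": force on the tool from outside, world axes, zero at the start; "moment": the same for the moment, N m; "gripper_width": opening from 0.0 (shut) to 1.0 (fully open).
Only numpy, scipy, OpenCV 4.12 (cv2) and the standard library are available. Lean on these libraries where they do the work, as an engineer would, in place of code of your own. Each camera call takes 0.05 s, during which the arm holds its last target.

## Working session

There is one attempt and no reset: what is moved stays moved. The work goes in short steps, Python scripts to look and compute and a tool call to move; the robot and the scene stay as the last step left them, time stands still between calls to the robot, and variables do not carry over. Pictures are saved under pics/ and viewed, and the job is handed in when it is done.

Besides the shell and the picture viewer there is one more tool, called after "Emit:" by a JSON object that holds its "op" and its "data". play_rows: Moves the arm, as the interface text tells. Its arguments: {"type":"object","properties":{"plan":{"type":"array","items":{"type":"array","items":{"type":"array","items":{"type":"number"}}}},"hand":{"type":"number"}},"required":["plan"]}

```bash
ls; mkdir -p pics; python3 - <<'E'
from station import r
import cv2,numpy as np
for n in ["scene","top"]:
    p,d=r.capture(n); cv2.imwrite(f"pics/{n}0.png",p); np.savez(f"{n}0.npz",p=p,d=d)
    c=r.get_calibration(n); print(n,c); R=cv2.Rodrigues(np.array(c['rvec'],float))[0]; print("campos",-R.T@np.array(c['tvec']).ravel())
s=r.sense()
for k in s: print(k,s[k])
E
```

```text
pics
scene {'vfov': 52.892301599759804, 'cx': 326.7142874976441, 'cy': 241.14377516625768, 'distortion': array([0.01960595, 0.        , 0.        , 0.        , 0.        ]), 'rvec': array([ 1.35178521,  1.93106102, -1.07915912]), 'tvec': array([ 0.13594343, -0.21322802,  1.76792336])}
campos [1.55298037 0.44457525 0.761646  ]
top {'vfov': 54.73422799625273, 'cx': 320.8128157268526, 'cy': 238.69076919384636, 'distortion': array([0.02550818, 0.        , 0.        , 0.        , 0.        ]), 'rvec': array([ 2.11767235, -2.1281684 ,  0.20834781]), 'tvec': array([0.08160474, 0.5824955 , 1.03992223])}
campos [0.37455366 0.08398522 1.13139499]
time_s 0.1
joints [ 8.43732539e+01  2.20877277e+01  3.86833558e-01 -2.67952301e-02
 -6.84104843e+01 -1.48152949e+01]
joint_velocities [ 0.02070473 -0.0860357   0.23859514  0.08159287  0.01590671 -0.02487865]
effort [-4.24536547e-04 -3.91689849e+01  1.87935001e+01  4.23182622e+00
  1.34674300e-02 -7.40727705e-05]
tcp_pos [0.21808859 0.5851356  0.22154541]
ee_rot [[-6.23352832e-04 -3.49420700e-01 -9.36965733e-01]
 [-1.89187919e-03 -9.36963827e-01  3.49421248e-01]
 [-9.99998016e-01  1.99043870e-03 -7.70026975e-05]]
wrist_force [ 0.45359613 -1.11784714  0.18734757]
moment [-0.00930977 -0.04956289  0.03217959]
gripper_width 1.00086206494526
```

View pics/scene0.png

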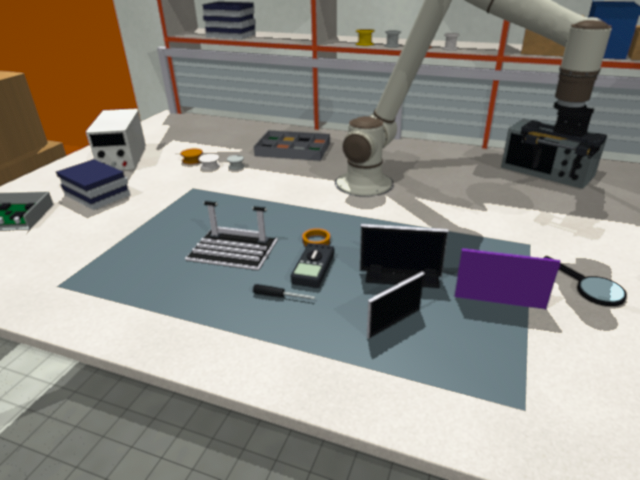

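View pics/top0.png

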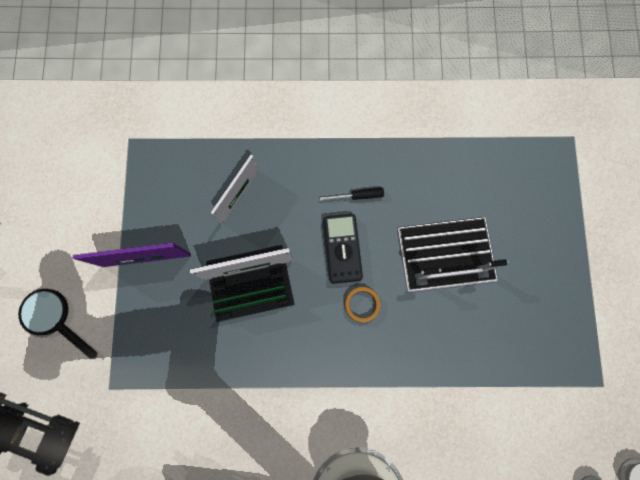

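```bash
cat > h.py <<'E'
import cv2,numpy as np
from station import r
def cal(n):
    c=r.get_calibration(n); f=240/np.tan(np.radians(c['vfov']/2))
    K=np.array([[f,0,c['cx']],[0,f,c['cy']],[0,0,1.]]); R=cv2.Rodrigues(np.array(c['rvec'],float))[0]
    return K,np.array(c['distortion'],float),R,np.array(c['tvec'],float).ravel()
def rays(n,uv):
    K,D,R,t=cal(n); q=cv2.undistortPoints(np.array(uv,float).reshape(-1,1,2),K,D).reshape(-1,2)
    return -R.T@t, np.c_[q,np.ones(len(q))]@R   # origin, dirs (cam depth 1)
def onplane(n,uv,z):
    o,d=rays(n,uv); return o+d*((z-o[2])/d[:,2])[:,None]
def cloud(n,d):
    v,u=np.mgrid[0:480,0:640]; o,dr=rays(n,np.c_[u.ravel(),v.ravel()])
    return (o+dr*d.ravel()[:,None]).reshape(480,640,3)
def proj(n,P):
    K,D,R,t=cal(n); return cv2.projectPoints(np.array(P,float).reshape(-1,3),cv2.Rodrigues(R)[0],t,K,D)[0].reshape(-1,2)
E
python3 - <<'E'
from h import *
for n in ["scene","top"]:
    z=np.load(f"{n}0.npz"); p,d=z['p'],z['d']; c=cloud(n,d)
    print(n,(d>0).mean())
    # mat z check
    pts={'top':[(300,350),(550,200),(150,180),(448,253),(230,262),(270,258)],'scene':[(150,290),(480,370),(330,220),(400,250),(402,229)]}[n]
    for u,v in pts: print((u,v),c[v,u].round(4))
    if n=='top': crops={'a':(180,140,140,200),'b':(385,200,135,105)}
    else: crops={'a':(340,210,230,130),'b':(175,190,170,120)}
    for k,(x,y,w,h) in crops.items():
        s=min(800/w,600/h); cv2.imwrite(f"pics/{n}0{k}.png",cv2.resize(p[y:y+h,x:x+w],None,fx=int(s),fy=int(s),interpolation=cv2.INTER_CUBIC)); print(k,int(s))
E
```

```text
scene 0.99595703125
(150, 290) [ 0.7936 -0.3324  0.0026]
(480, 370) [0.7875 0.4853 0.0024]
(330, 220) [ 0.2933 -0.0246 -0.0029]
(400, 250) [0.5262 0.2515 0.0858]
(402, 229) [0.5275 0.2525 0.1489]
a 3
b 4
top 0.995947265625
(300, 350) [ 0.3249  0.1294 -0.0038]
(550, 200) [ 0.6904 -0.4989 -0.0008]
(150, 180) [7.470e-01 5.103e-01 6.000e-04]
(448, 253) [ 0.5546 -0.2324  0.0104]
(230, 262) [0.5149 0.2729 0.1503]
(270, 258) [0.5279 0.1914 0.1181]
a 3
b 5
```

View pics/top0b.png

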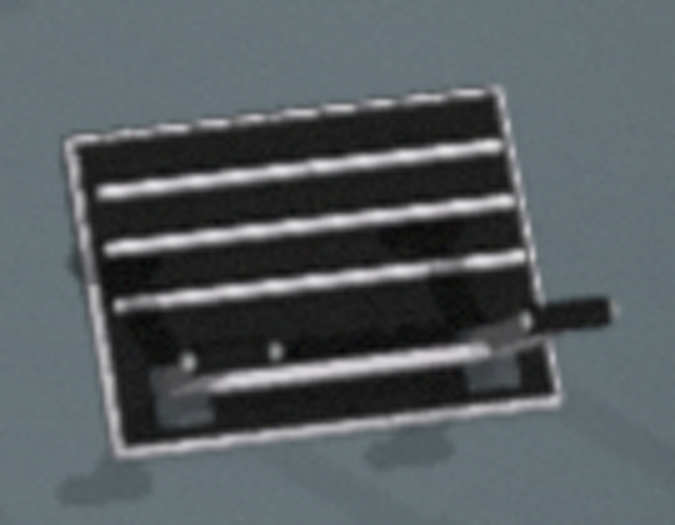

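View pics/scene0b.png

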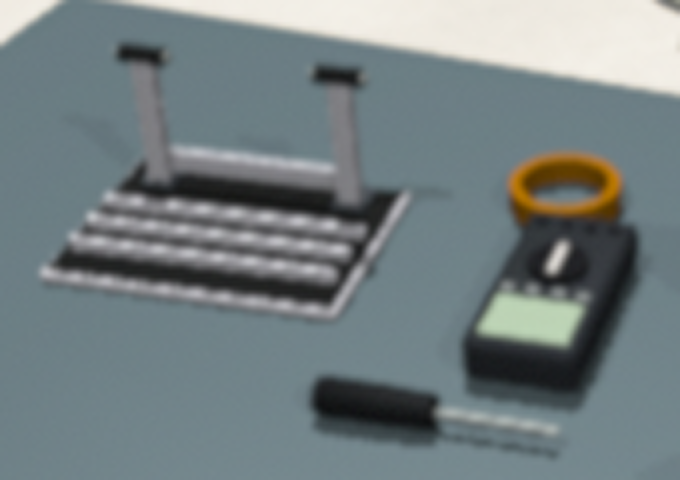

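View pics/top0a.png

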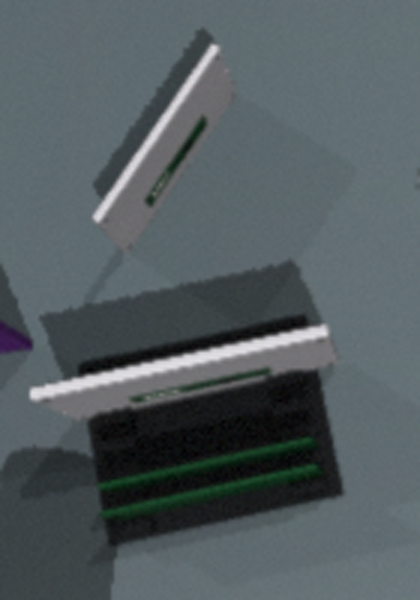

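View pics/scene0a.png

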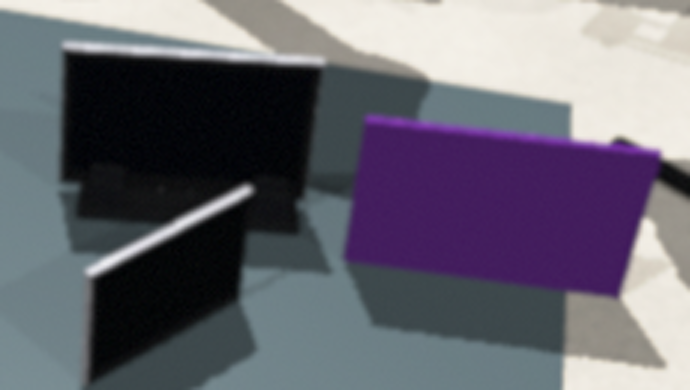

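```bash
cat > stand.py <<'E'
from h import *
def rigid(A,B): # A local 2d -> B world 2d
    ca,cb=A.mean(0),B.mean(0); H=(A-ca).T@(B-cb); th=np.arctan2(H[0,1]-H[1,0],H[0,0]+H[1,1])
    R=np.array([[np.cos(th),-np.sin(th)],[np.sin(th),np.cos(th)]]); return th,cb-R@ca,R
def main():
    L=np.array([[68,110],[68,-110],[-92,-110],[-92,110]])/1000.
    cor={'top':np.array([(72,142),(498,90),(557,402),(122,455)])/5+[385,200]-.4,
         'scene':np.array([(42,272),(335,315),(408,192)])/4+[175,190]-.4}
    idx={'top':[0,1,2,3],'scene':[1,0,3]}
    # scene: image-left is world -y
    for n in ['top','scene']:
        z=np.load(f"{n}0.npz"); g=z['p'].min(2).astype(float)
        W=onplane(n,cor[n],.010)[:,:2]; th,t,R=rigid(L[idx[n]],W)
        print(n,'corners th',np.degrees(th),'t',t,'res mm',((L[idx[n]]@R.T+t-W)*1000).round(1).tolist())
        v,u=np.mgrid[0:480,0:640]; P=onplane(n,np.c_[u.ravel(),v.ravel()],.015)[:,:2]; gg=g.ravel()
        for it in range(3):
            S=(P-t)@R; A=[];B=[]
            for xc in (-.0195,.0085,.0365):
                for y0 in np.arange(-.09,.09,.01):
                    m=(abs(S[:,0]-xc)<.011)&(S[:,1]>=y0)&(S[:,1]<y0+.01)
                    w=np.clip(gg[m]-70,0,None)
                    if m.sum()<4 or w.sum()<100: continue
                    A.append((xc,(S[m,1]*w).sum()/w.sum(),(S[m,0]*w).sum()/w.sum()))
            A=np.array(A)
            for xc in (-.0195,.0085,.0365):
                a=A[A[:,0]==xc]; 
                if it==2: print('  strip',xc,'slope deg',np.degrees(np.polyfit(a[:,1],a[:,2],1)[0]).round(2),'x off mm',((a[:,2]-xc).mean()*1e3).round(2),len(a))
            e=A[:,2]-A[:,0]; sl,of=np.polyfit(A[:,1],e,1)
            # ends
            ys=[]
            for xc in (-.0195,.0085,.0365):
                m=(abs(S[:,0]-xc)<.004)&(abs(S[:,1])<.115); o=np.argsort(S[m,1]); y=S[m,1][o]; q=gg[m][o]
                b=q>110; lo=y[b&(abs(y)<.106)].min(); hi=y[b&(abs(y)<.106)].max(); ys.append((lo,hi))
            if it==2: print('  ends',(np.array(ys)*1e3).round(1).tolist())
            if it<2:
                th-=sl; R=np.array([[np.cos(th),-np.sin(th)],[np.sin(th),np.cos(th)]]); t=t+R@np.array([of,0])
        print('  strips th',np.degrees(th),'t',t)
main()
E
python3 stand.py
python3 - <<'E'
from h import *
# display top edge: from depth, both cams
for n,box in (('top',(185,240,300,285)),('scene',(355,218,450,240))):
    z=np.load(f"{n}0.npz"); p=z['p']; c=cloud(n,z['d']); x0,y0,x1,y1=box
    P=c[y0:y1,x0:x1].reshape(-1,3); g=p[y0:y1,x0:x1].min(2).ravel()
    m=(P[:,2]>.14)&(P[:,2]<.16)&(g>150)
    v,u=np.mgrid[y0:y1,x0:x1]; uv=np.c_[u.ravel(),v.ravel()][m]
    Q=P[m]; print(n,m.sum(),'z',Q[:,2].mean(),Q[:,2].std())
    Q=onplane(n,uv,.15)[:,:2]
    a,b=np.polyfit(Q[:,1],Q[:,0],1); yaw=np.degrees(np.arctan(-a))
    R=np.array([[1,-np.tan(np.radians(yaw))],[0,0]])
    th=np.radians(yaw); ey=np.array([-np.sin(th),np.cos(th)]); ex=np.array([np.cos(th),np.sin(th)])
    s=Q@ey; k=Q@ex
    print(' yaw',yaw,'s range',s.min(),s.max(),s.max()-s.min(),'k mean',k.mean(),'k pct',np.percentile(k,[2,50,98]), 'center',ex*np.median(k)+ey*(s.min()+s.max())/2)
E
```

```text
top corners th 6.681354372562355 t [ 0.56504551 -0.22856808] res mm [[2.0, 3.7], [2.2, -2.8], [-1.7, -4.3], [-2.5, 3.3]]
  strip -0.0195 slope deg 0.03 x off mm -0.02 18
  strip 0.0085 slope deg 0.01 x off mm -0.02 18
  strip 0.0365 slope deg -0.04 x off mm 0.04 18
  ends [[-105.7, 98.5], [-104.6, 99.0], [-105.0, 97.2]]
  strips th 6.701458210395793 t [ 0.5664106  -0.22840767]
scene corners th 6.502754132947146 t [ 0.56864285 -0.22646623] res mm [[2.2, -1.9], [-1.3, -0.8], [-0.9, 2.7]]
  strip -0.0195 slope deg -0.05 x off mm -0.67 18
  strip 0.0085 slope deg -0.02 x off mm -0.98 18
  strip 0.0365 slope deg 0.01 x off mm -0.99 18
  ends [[-105.2, 96.4], [-104.1, 94.2], [-105.5, 96.6]]
  strips th 6.684728286537088 t [ 0.56319091 -0.22710548]
top 422 z 0.14852164570347684 0.002332410776458469
 yaw 12.271621078378116 s range 0.030559699229831285 0.24368647813587238 0.2131267789060411 k mean 0.5602113940214523 k pct [0.55558694 0.56021978 0.56455026] center [0.51827428 0.25306267]
scene 139 z 0.14947605595693786 0.0013332582237323301
 yaw 12.149127512703624 s range 0.0337785932741016 0.2450082860008454 0.2112296927267438 k mean 0.5631248593518235 k pct [0.55922781 0.56304666 0.56701005] center [0.52109987 0.2547685 ]
```

```bash
cat > mv.py <<'E'
import sys
from h import *
from scipy.spatial.transform import Rotation as Ro
def disp_rot(yaw,lean=0):
    # display frame -> tool frame: tool x=-dz, y=-dx, z=+dy
    D=(Ro.from_euler('z',yaw,degrees=True)*Ro.from_euler('y',-lean,degrees=True)).as_matrix()
    return np.c_[-D[:,2],-D[:,0],D[:,1]],D
def row(p,Rt,quiet=False):
    s=r.sense(); R0=np.array(s['ee_rot']); p0=np.array(s['tcp_pos'])
    t=R0.T@(np.array(p)-p0)*100; v=Ro.from_matrix(R0.T@Rt).as_rotvec(degrees=True)/10
    print('row',t.round(2).tolist(),v.round(3).tolist(),'dist',np.linalg.norm(t).round(2),'t',s['time_s'],'tcp',p0.round(4),'F',np.array(s['wrist_force']).round(1),'w',round(s['gripper_width'],3))
E
python3 - <<'E'
from mv import *
z=np.load("top0.npz"); c=cloud('top',z['d'])
for nm,(x0,y0,x1,y1) in dict(purple=(70,235,192,270),small=(205,145,262,225),meter=(320,210,365,285)).items():
    P=c[y0:y1,x0:x1].reshape(-1,3); P=P[P[:,2]>.02]; print(nm,P.min(0).round(3),P.max(0).round(3))
Rt,_=disp_rot(12.2); row([.5195,.254,.225],Rt); row([.5195,.254,.116],Rt)
E
```

```text
purple [0.375 0.084 0.02 ] [0.561 0.612 1.131]
small [0.375 0.084 0.02 ] [0.772 0.329 1.131]
meter [ 0.375 -0.02   0.021] [0.65  0.084 1.131]
row [-0.3, 20.49, -39.81] [5.735, -0.006, -0.01] dist 44.78 t 0.1 tcp [0.2181 0.5851 0.2215] F [ 0.5 -1.1  0.2] w 1.001
row [10.6, 20.47, -39.81] [5.735, -0.006, -0.01] dist 46.0 t 0.1 tcp [0.2181 0.5851 0.2215] F [ 0.5 -1.1  0.2] w 1.001
```

Emit:
{"op": "play_rows", "data": {"plan": [[[-0.3,2.7,-5.3,0.8,0,0],[-0.3,5.5,-10.6,1.6,0,0],[-0.3,8.2,-15.9,2.4,0,0],[-0.3,10.9,-21.2,3.2,0,0],[-0.3,13.6,-26.5,4.0,0,0]]], "hand": 1}}

```text
time_s: 0.72
tcp_pos: [0.4199, 0.3639, 0.2253]
ee_rot: [[-0.0, -0.872, -0.49], [-0.0, -0.49, 0.872], [-1.0, 0.001, -0.0]]
wrist_force: [0.2, 0.4, -0.1]
gripper_width: 0.996
```

```bash
python3 - <<'E'
from mv import *
Rt,_=disp_rot(12.2); row([.5195,.254,.225],Rt)
E
```

```text
row [0.03, -3.3, -14.46] [1.711, -0.001, -0.003] dist 14.84 t 0.725 tcp [0.4199 0.3639 0.2253] F [ 0.2  0.4 -0.1] w 0.996
```

Emit:
{"op": "play_rows", "data": {"plan": [[[0,-1.1,-4.8,0.6,0,0],[0,-2.2,-9.6,1.2,0,0],[0,-3.3,-14.4,1.71,0,0],[0,-3.3,-14.4,1.71,0,0]]]}}

```text
time_s: 1.23
tcp_pos: [0.5202, 0.2541, 0.2247]
ee_rot: [[-0.001, -0.978, -0.211], [-0.001, -0.211, 0.978], [-1.0, 0.001, -0.001]]
wrist_force: [-0.8, 0.7, 0.7]
gripper_width: 0.998
```

```bash
python3 - <<'E'
from mv import *
Rt,_=disp_rot(12.2); row([.5195,.254,.225],Rt)
p,d=r.capture('top'); cv2.imwrite('pics/top1.png',p)
p,d=r.capture('scene'); cv2.imwrite('pics/scene1.png',p)
row([.5195,.254,.116],Rt)
E
```

```text
row [-0.03, 0.07, 0.01] [-0.003, -0.004, -0.007] dist 0.07 t 1.225 tcp [0.5202 0.2541 0.2247] F [-0.8  0.7  0.7] w 0.998
row [10.89, -0.04, -0.23] [0.021, -0.001, -0.007] dist 10.9 t 1.325 tcp [0.5187 0.2562 0.2249] F [0.5 0.2 0.6] w 1.0
```

View pics/top1.png

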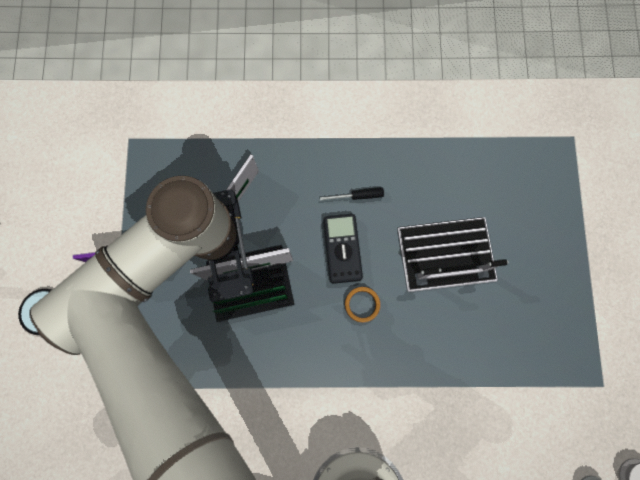

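View pics/scene1.png

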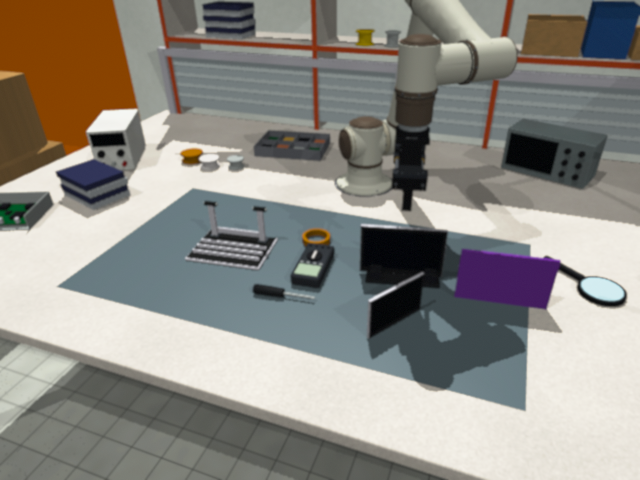

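Emit:
{"op": "play_rows", "data": {"plan": [[[3.5,0,-0.2,0,0,0],[7.0,0,-0.2,0,0,0],[9.5,0,-0.2,0,0,0],[10.9,0,-0.2,0,0,0],[10.9,0,-0.2,0,0,0]]]}}

```text
time_s: 1.95
tcp_pos: [0.5185, 0.2551, 0.1159]
ee_rot: [[-0.001, -0.976, -0.217], [-0.001, -0.217, 0.976], [-1.0, 0.002, -0.001]]
wrist_force: [-0.2, -0.5, -0.0]
gripper_width: 1.002
```

```bash
python3 - <<'E'
from mv import *
Rt,_=disp_rot(12.2); row([.5195,.254,.116],Rt)
p,d=r.capture('scene'); cv2.imwrite('pics/scene2.png',cv2.resize(p[140:300,330:530],None,fx=3,fy=3,interpolation=cv2.INTER_CUBIC))
row([.5195,.254,.116],Rt)
E
```

```text
row [-0.01, -0.07, -0.13] [0.034, -0.005, -0.009] dist 0.15 t 1.95 tcp [0.5185 0.2551 0.1159] F [-0.2 -0.5 -0. ] w 1.002
row [0.09, 0.01, -0.14] [0.033, -0.0, 0.003] dist 0.17 t 2.0 tcp [0.5193 0.2554 0.1169] F [-0.2 -0.7  0.8] w 1.003
```

View pics/scene2.png

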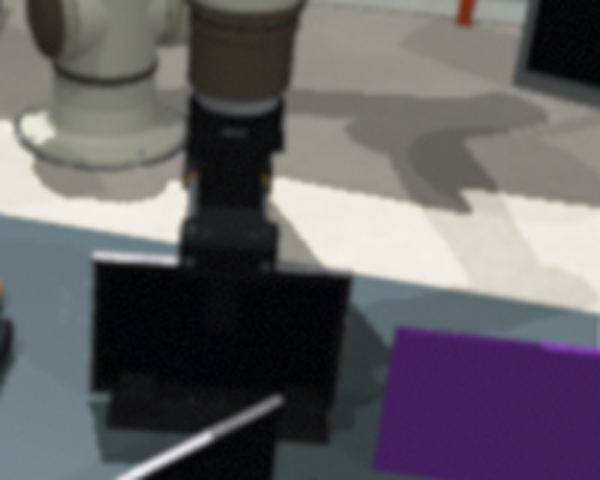

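Emit:
{"op": "play_rows", "data": {"plan": [[[0,0,-0.1,0.03,0,0],[0,0,-0.1,0.03,0,0],[0,0,-0.1,0.03,0,0],[0,0,-0.1,0.03,0,0],[0,0,-0.1,0.03,0,0]]], "hand": 0}}

```text
time_s: 2.62
tcp_pos: [0.5195, 0.2537, 0.1166]
ee_rot: [[0.0, -0.978, -0.211], [0.0, -0.211, 0.978], [-1.0, -0.0, 0.0]]
wrist_force: [0.7, 0.6, -0.7]
gripper_width: 0.518
```

```bash
python3 - <<'E'
from mv import *
Rt,_=disp_rot(12.2); row([.5195,.254,.116],Rt)
E
```

```text
row [0.06, -0.01, 0.03] [-0.005, 0.0, 0.0] dist 0.07 t 2.625 tcp [0.5195 0.2537 0.1166] F [ 0.7  0.6 -0.7] w 0.518
```

Emit:
{"op": "play_rows", "data": {"plan": [[[0,0,0,0,0,0],[0,0,0,0,0,0],[0,0,0,0,0,0],[0,0,0,0,0,0],[0,0,0,0,0,0]]], "hand": 0}}

```text
time_s: 3.25
tcp_pos: [0.5192, 0.2537, 0.1165]
ee_rot: [[-0.0, -0.978, -0.211], [-0.0, -0.211, 0.978], [-1.0, 0.0, -0.0]]
wrist_force: [-1.6, 0.1, 0.7]
gripper_width: 0.104
```

Emit:
{"op": "play_rows", "data": {"plan": [[[0,0,0,0,0,0],[0,0,0,0,0,0],[0,0,0,0,0,0]]], "hand": 0}}

```text
time_s: 3.62
tcp_pos: [0.5193, 0.2537, 0.1165]
ee_rot: [[-0.0, -0.978, -0.211], [-0.0, -0.211, 0.978], [-1.0, 0.0, -0.0]]
wrist_force: [-0.6, -1.0, -0.0]
gripper_width: 0.1
```

Emit:
{"op": "play_rows", "data": {"plan": [[[-1.0,0,0,0,0,0],[-3.5,0,0,0,0,0],[-7,0,0,0,0,0],[-10.5,0,0,0,0,0],[-14,0,0,0,0,0]]]}}

```text
time_s: 4.25
tcp_pos: [0.5191, 0.2535, 0.2573]
ee_rot: [[-0.001, -0.978, -0.21], [-0.0, -0.21, 0.978], [-1.0, 0.001, 0.0]]
wrist_force: [0.2, -0.5, -4.6]
gripper_width: 0.099
```

```bash
python3 - <<'E'
from mv import *
s=r.sense(); print(s['tcp_pos'],s['wrist_force'],s['gripper_width'],s['joints'])
p,d=r.capture('scene'); cv2.imwrite('pics/scene3.png',p)
E
```

```text
[0.51906651 0.25346466 0.25732752] [ 0.2242961  -0.45969359 -4.62443804] 0.09909109721211387 [ 4.20707080e+01  1.61653314e+01 -3.11816792e+00 -3.01825677e-02
 -7.07605188e+01 -2.99214239e+01]
```

View pics/scene3.png

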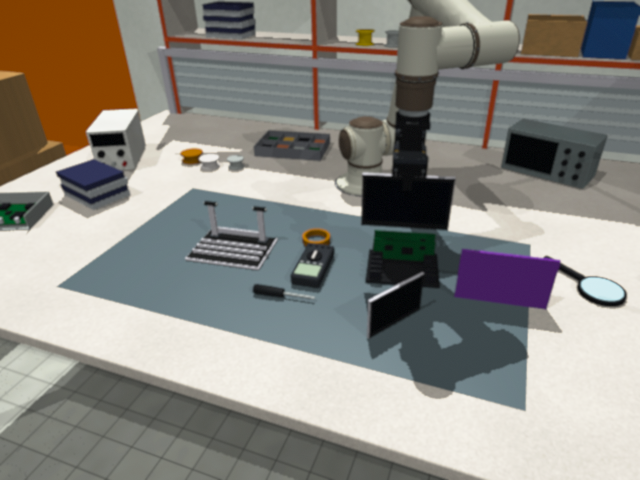

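```bash
cat > tgt.py <<'E'
from mv import *
from scipy.optimize import brentq
ST=(6.7,np.array([.5668,-.2316])); DEPTH=.0365 # center below TCP along tool x
def lean_for(toe):
    # display bottom rear edge on z=.010; returns lean deg
    def f(L):
        L=np.radians(L); rx=toe-.009*np.cos(L)
        n=np.array([-np.cos(L),-np.sin(L)]) # back normal (x,z)
        return (np.array([-.060,.118])-np.array([rx,.010]))@n-.007
    return brentq(f,5,45)
def pose(toe,lean,up=0,st=ST,yoff=0,depth=DEPTH,x=0):
    yaw,t=st; L=np.radians(lean)
    # rear lower edge -> center in stand (x,z)
    dz=np.array([-np.sin(L),np.cos(L)]); dx=np.array([np.cos(L),np.sin(L)])
    rear=np.array([toe-.009*np.cos(L),.010+up]); c=rear+dx*.0045+dz*.07
    tcp=c+dz*depth
    Rz=Ro.from_euler('z',yaw,degrees=True).as_matrix()
    P=Rz@np.array([tcp[0],yoff,tcp[1]])+np.r_[t,0]
    return P,disp_rot(yaw,lean)[0]
E
python3 - <<'E'
from tgt import *
for toe in (0,.002,.004,.006): print(toe,lean_for(toe))
P,R=pose(.004,24,.06); print(P); row(P,R)
P,R=pose(.004,0,.12); print(P); row(P,R)
E
```

```text
0 22.214920260747288
0.002 23.12047914436254
0.004 24.013723144976993
0.006 24.894446339819883
[ 0.52366818 -0.23666682  0.16912291]
row [9.21, 10.26, -48.07] [0.538, 0.13, -2.346] dist 50.01 t 4.3 tcp [0.5216 0.2545 0.2633] F [1.3 0.1 2.2] w 0.095
[ 0.56630341 -0.23165834  0.2365    ]
row [2.51, 5.92, -48.46] [0.549, 0.015, 0.052] dist 48.89 t 4.3 tcp [0.5216 0.2545 0.2633] F [1.3 0.1 2.2] w 0.095
```

```bash
python3 - <<'E'
from tgt import *
P,R=pose(.004,24,.15); print(P); row(P,R)
E
```

```text
[ 0.52366818 -0.23666682  0.25912291]
row [0.21, 10.18, -48.05] [0.538, 0.13, -2.346] dist 49.11 t 4.3 tcp [0.5216 0.2545 0.2633] F [1.3 0.1 2.2] w 0.095
```

Emit:
{"op": "play_rows", "data": {"plan": [[[0,0.5,-2.4,0.03,0.01,-0.12],[0,1.5,-7.2,0.08,0.02,-0.35],[0,2.8,-13.0,0.15,0.04,-0.65],[0,4.1,-19.2,0.21,0.05,-0.95],[0,5.1,-24.0,0.27,0.06,-1.2]]]}}

```text
time_s: 4.92
tcp_pos: [0.5185, 0.0061, 0.2554]
ee_rot: [[0.205, -0.965, -0.163], [0.028, -0.16, 0.987], [-0.978, -0.207, -0.006]]
wrist_force: [1.1, -0.5, -4.2]
gripper_width: 0.102
```

```bash
python3 - <<'E'
from tgt import *
P,R=pose(.004,24,.15); print(P); row(P,R); s=r.sense(); print(s['joints'])
E
```

```text
[ 0.52366818 -0.23666682  0.25912291]
row [-0.95, 3.31, -24.04] [0.263, 0.052, -1.203] dist 24.28 t 4.925 tcp [0.5185 0.0061 0.2554] F [ 1.1 -0.5 -4.2] w 0.102
[ 20.17128783   4.07306652 -20.71941302   3.15061422 -53.55300474
 -12.3941013 ]
```

Emit:
{"op": "play_rows", "data": {"plan": [[[-0.2,0.7,-5.4,0.06,0.01,-0.27],[-0.4,1.5,-11.2,0.12,0.02,-0.56],[-0.7,2.4,-17.0,0.19,0.04,-0.85],[-0.9,3.0,-21.5,0.24,0.05,-1.08],[-1.0,3.3,-24.0,0.26,0.05,-1.2]]]}}

```text
time_s: 5.55
tcp_pos: [0.5237, -0.2361, 0.2591]
ee_rot: [[0.402, -0.908, -0.115], [0.048, -0.105, 0.993], [-0.914, -0.405, 0.002]]
wrist_force: [-0.3, 0.5, -3.8]
gripper_width: 0.1
```

Emit:
{"op": "play_rows", "data": {"plan": [[[0,0,0,0,0,0],[0,0,0,0,0,0],[0,0,0,0,0,0]]]}}

```text
time_s: 5.92
tcp_pos: [0.5253, -0.2329, 0.2603]
ee_rot: [[0.403, -0.907, -0.12], [0.049, -0.109, 0.993], [-0.914, -0.406, 0.001]]
wrist_force: [-0.9, -0.1, -3.4]
gripper_width: 0.103
```

```bash
python3 - <<'E'
from tgt import *
P,R=pose(.004,24,.15); print(P); row(P,R); s=r.sense(); print(s['joints'])
for n in ("top","scene"):
    p,d=r.capture(n); cv2.imwrite(f'pics/{n}4.png',p); np.savez(f'{n}4.npz',p=p,d=d)
P,R=pose(.004,24,.15); print(P); row(P,R)
E
```

```text
[ 0.52366818 -0.23666682  0.25912291]
row [0.03, 0.24, -0.35] [0.015, 0.011, -0.004] dist 0.42 t 5.925 tcp [ 0.5253 -0.2329  0.2603] F [-0.9 -0.1 -3.4] w 0.103
[-12.2629694    6.44452394 -14.97293226 -10.6596714  -46.32147231
  24.98866177]
[ 0.52366818 -0.23666682  0.25912291]
row [0.05, 0.27, -0.34] [0.016, 0.01, -0.0] dist 0.44 t 6.025 tcp [ 0.5255 -0.233   0.2607] F [ 0.5  0.5 -3.8] w 0.101
```

View pics/top4.png

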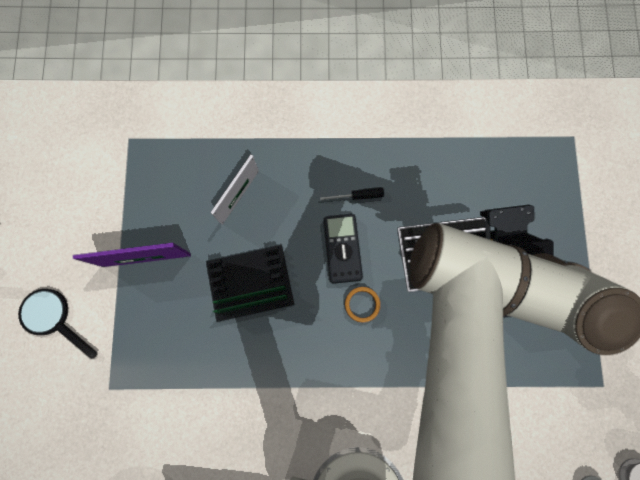

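View pics/scene4.png

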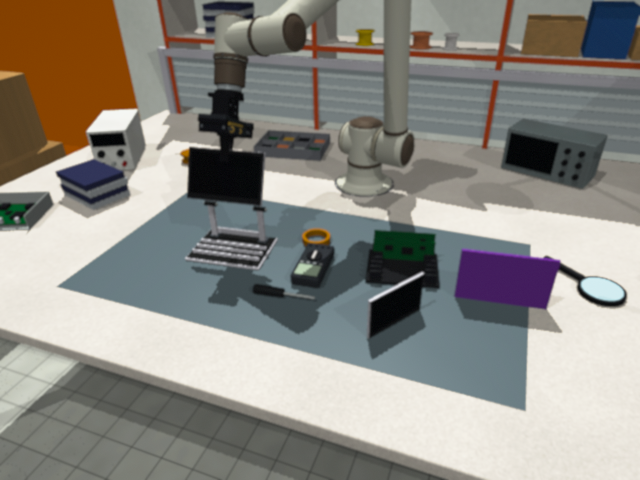

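```bash
python3 - <<'E'
from tgt import *
yaw,t=ST; Rz=Ro.from_euler('z',yaw,degrees=True).as_matrix()
pts=[(x,y,.02) for x in(-.022,-.017,.006,.011,.034,.039) for y in (-.1,.1)]+[(-.06,y,.118) for y in (-.092,-.058,.058,.092)]+[(x,y,.01) for x in (-.092,.068) for y in(-.11,.11)]
W=np.array(pts)@Rz.T+np.r_[t,0]
for n,(x,y,w,h),s in (('top',(385,200,135,105),5),('scene',(175,190,110,80),7)):
    p=np.load(f'{n}0.npz')['p']; q=proj(n,W)
    im=cv2.resize(p[y:y+h,x:x+w],None,fx=s,fy=s,interpolation=cv2.INTER_CUBIC)
    for a in q:
        c=((a-[x,y]+.5)*s).round().astype(int); cv2.circle(im,tuple(int(i) for i in c),2,(0,0,255),-1)
    cv2.imwrite(f'pics/ov_{n}.png',im)
E
```

```text
(no output)
```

View pics/ov_top.png

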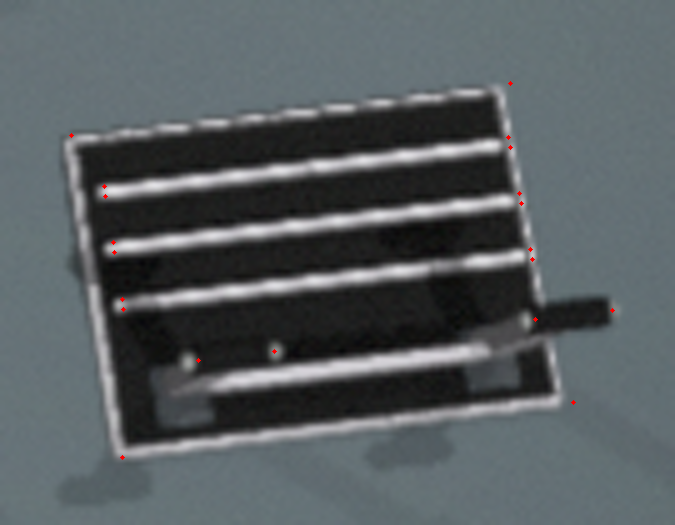

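View pics/ov_scene.png

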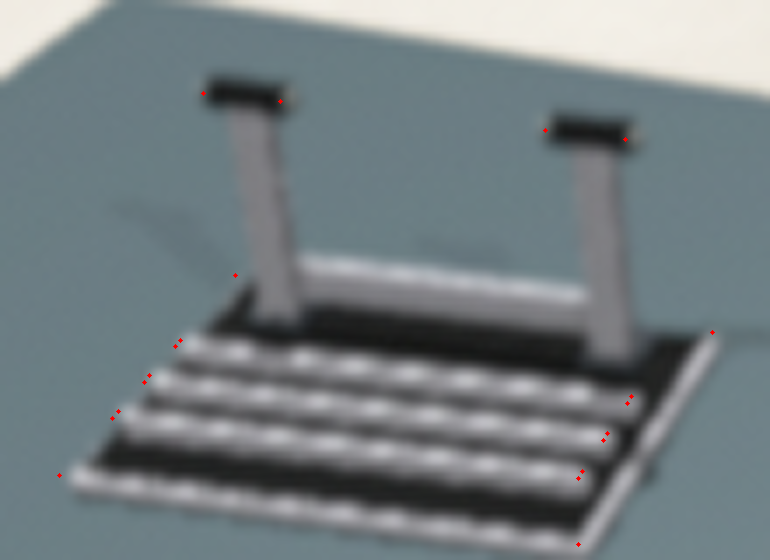

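```bash
sed -i 's/-.2316/-.2290/' tgt.py; python3 - <<'E'
from tgt import *
# tcp at capture ~ (.5255,-.233,.2605)
s=r.sense(); T=np.array(s['ee_rot']); P=np.array(s['tcp_pos'])
D=np.c_[-T[:,1],T[:,2],-T[:,0]]; c=P+T[:,0]*DEPTH
cs=np.array([(.0045,y,z) for y in(-.1075,.1075) for z in (-.07,.07)]+[(-.0045,y,.07) for y in(-.1075,.1075)])
W=cs@D.T+c; q=proj('scene',W); print(q.round(1))
p=np.load('scene4.npz')['p']; x,y,w,h=175,130,110,130; sc=5
im=cv2.resize(p[y:y+h,x:x+w],None,fx=sc,fy=sc,interpolation=cv2.INTER_CUBIC)
for a in q: cv2.circle(im,tuple(int(i) for i in ((a-[x,y]+.5)*sc).round()),2,(0,0,255),-1)
cv2.imwrite('pics/ov4.png',im)
E
```

```text
[[186.  198.1]
 [187.9 145.9]
 [260.5 205.9]
 [263.8 152.1]
 [189.6 146.1]
 [265.  152.3]]
```

View pics/ov4.png

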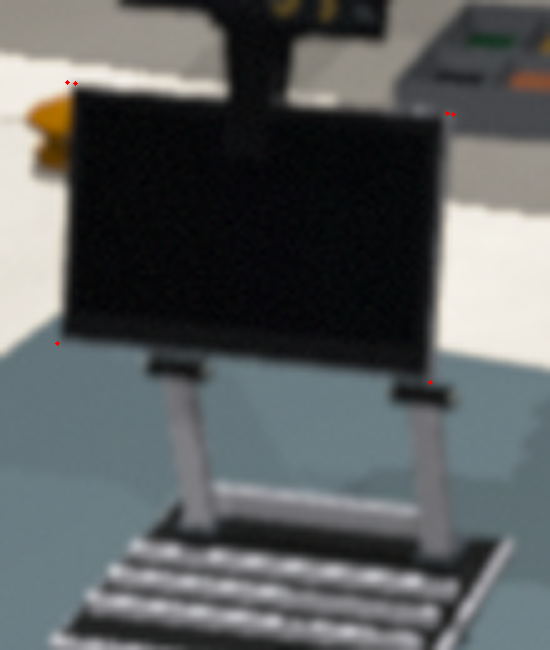

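```bash
python3 - <<'E'
from tgt import *
for u in (.08,.02): 
    P,R=pose(.003,22,u); print(P); row(P,R)
E
```

```text
[ 0.52601254 -0.23379143  0.19043081]
row [6.43, 2.82, -0.09] [0.016, 0.009, 0.2] dist 7.03 t 6.025 tcp [ 0.5255 -0.233   0.2607] F [ 0.5  0.5 -3.8] w 0.101
[ 0.52601254 -0.23379143  0.13043081]
row [11.91, 5.26, -0.09] [0.016, 0.009, 0.2] dist 13.03 t 6.025 tcp [ 0.5255 -0.233   0.2607] F [ 0.5  0.5 -3.8] w 0.101
```

Emit:
{"op": "play_rows", "data": {"plan": [[[1.6,0.7,-0.05,0.01,0.01,0.1],[4.2,1.8,-0.09,0.02,0.01,0.2],[7.0,3.1,-0.09,0.02,0.01,0.2],[9.8,4.3,-0.09,0.02,0.01,0.2],[11.9,5.3,-0.09,0.02,0.01,0.2]]]}}

```text
time_s: 6.65
tcp_pos: [0.5247, -0.2342, 0.1277]
ee_rot: [[0.369, -0.922, -0.115], [0.044, -0.106, 0.993], [-0.928, -0.372, 0.001]]
wrist_force: [0.3, -0.0, -4.0]
gripper_width: 0.102
```

Emit:
{"op": "play_rows", "data": {"plan": [[[0,0,0,0,0,0],[0,0,0,0,0,0],[0,0,0,0,0,0]]]}}

```text
time_s: 7.02
tcp_pos: [0.5265, -0.235, 0.1319]
ee_rot: [[0.375, -0.92, -0.115], [0.042, -0.107, 0.993], [-0.926, -0.377, -0.001]]
wrist_force: [1.0, -1.0, -3.9]
gripper_width: 0.099
```

```bash
python3 - <<'E'
from tgt import *
P,R=pose(.003,22,.02); row(P,R)
p,d=r.capture('scene'); np.savez('scene5.npz',p=p,d=d)
s=r.sense(); T=np.array(s['ee_rot']); Pc=np.array(s['tcp_pos'])
D=np.c_[-T[:,1],T[:,2],-T[:,0]]; c=Pc+T[:,0]*DEPTH
cs=np.array([(.0045,y,z) for y in(-.1075,.1075) for z in (-.07,.07)])
q=proj('scene',cs@D.T+c)
x,y,w,h=170,160,120,115; sc=5
im=cv2.resize(p[y:y+h,x:x+w],None,fx=sc,fy=sc,interpolation=cv2.INTER_CUBIC)
for a in q: cv2.circle(im,tuple(int(i) for i in ((a-[x,y]+.5)*sc).round()),2,(0,0,255),-1)
cv2.imwrite('pics/ov5.png',im)
P,R=pose(.003,22,.02); row(P,R)
P,R=pose(.003,22,.004); row(P,R)
E
```

```text
row [0.12, 0.09, 0.13] [-0.008, -0.011, 0.016] dist 0.2 t 7.025 tcp [ 0.5265 -0.235   0.1319] F [ 1.  -1.  -3.9] w 0.099
row [0.12, 0.07, 0.12] [-0.009, -0.01, 0.014] dist 0.19 t 7.075 tcp [ 0.5263 -0.235   0.1318] F [ 0.4 -0.6 -3.4] w 0.107
row [1.6, 0.67, 0.13] [-0.009, -0.01, 0.014] dist 1.74 t 7.075 tcp [ 0.5263 -0.235   0.1318] F [ 0.4 -0.6 -3.4] w 0.107
```

View pics/ov5.png

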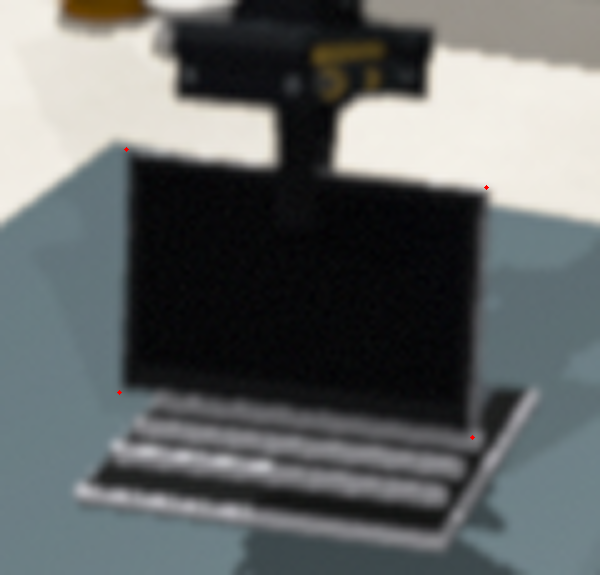

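Emit:
{"op": "play_rows", "data": {"plan": [[[0.5,0.2,0.1,0,0,0],[1.0,0.4,0.1,0,0,0],[1.6,0.65,0.1,0,0,0],[1.6,0.65,0.1,0,0,0],[1.6,0.65,0.1,0,0,0]]]}}

```text
time_s: 7.7
tcp_pos: [0.5256, -0.234, 0.1132]
ee_rot: [[0.373, -0.921, -0.114], [0.043, -0.106, 0.993], [-0.927, -0.375, -0.0]]
wrist_force: [0.7, 0.5, -4.5]
gripper_width: 0.106
```

```bash
python3 - <<'E'
from tgt import *
P,R=pose(.003,22,.004); row(P,R)
P,R=pose(.003,22,.0); row(P,R)
E
```

```text
row [-0.1, -0.08, 0.01] [-0.012, -0.006, 0.002] dist 0.13 t 7.7 tcp [ 0.5256 -0.234   0.1132] F [ 0.7  0.5 -4.5] w 0.106
row [0.27, 0.07, 0.01] [-0.012, -0.006, 0.002] dist 0.28 t 7.7 tcp [ 0.5256 -0.234   0.1132] F [ 0.7  0.5 -4.5] w 0.106
```

Emit:
{"op": "play_rows", "data": {"plan": [[[0.09,0.03,0,0,0,0],[0.18,0.06,0,0,0,0],[0.26,0.08,0,0,0,0],[0.26,0.08,0,0,0,0]]]}}

```text
time_s: 8.2
tcp_pos: [0.5258, -0.2339, 0.1106]
ee_rot: [[0.373, -0.921, -0.114], [0.043, -0.106, 0.993], [-0.927, -0.375, -0.0]]
wrist_force: [0.3, 0.1, -3.0]
gripper_width: 0.098
```

Emit:
{"op": "play_rows", "data": {"plan": [[[0.05,0.02,0,0,0,0],[0.09,0.04,0,0,0,0],[0.09,0.04,0,0,0,0]]]}}

```text
time_s: 8.57
tcp_pos: [0.526, -0.234, 0.1104]
ee_rot: [[0.374, -0.92, -0.115], [0.043, -0.106, 0.993], [-0.927, -0.376, -0.001]]
wrist_force: [-2.7, 0.3, 2.7]
gripper_width: 0.102
```

Emit:
{"op": "play_rows", "data": {"plan": [[[-0.08,-0.03,0,0,0,0],[-0.06,-0.08,0,0,0,0],[-0.04,-0.12,0,0,0,0],[-0.04,-0.12,0,0,0,0]]]}}

```text
time_s: 9.07
tcp_pos: [0.5268, -0.2338, 0.1104]
ee_rot: [[0.373, -0.921, -0.114], [0.043, -0.106, 0.993], [-0.927, -0.375, -0.0]]
wrist_force: [-0.9, -1.0, 0.5]
gripper_width: 0.103
```

Emit:
{"op": "play_rows", "data": {"plan": [[[0.02,-0.05,0,0,0,0],[0.04,-0.09,0,0,0,0],[0.04,-0.09,0,0,0,0]]]}}

```text
time_s: 9.45
tcp_pos: [0.5278, -0.2337, 0.1104]
ee_rot: [[0.373, -0.921, -0.114], [0.043, -0.106, 0.993], [-0.927, -0.375, -0.0]]
wrist_force: [-2.0, -2.4, 0.8]
gripper_width: 0.1
```

Emit:
{"op": "play_rows", "data": {"plan": [[[0.02,-0.05,0,0,0,0],[0.04,-0.09,0,0,0,0],[0.04,-0.09,0,0,0,0]]]}}

```text
time_s: 9.82
tcp_pos: [0.5286, -0.2336, 0.1105]
ee_rot: [[0.372, -0.921, -0.115], [0.043, -0.106, 0.993], [-0.927, -0.375, -0.0]]
wrist_force: [-3.3, -1.8, 3.7]
gripper_width: 0.102
```

Emit:
{"op": "play_rows", "data": {"plan": [[[0.02,-0.05,0,0,0,0],[0.04,-0.09,0,0,0,0],[0.04,-0.09,0,0,0,0]]]}}

```text
time_s: 10.2
tcp_pos: [0.5291, -0.2336, 0.1106]
ee_rot: [[0.372, -0.921, -0.115], [0.043, -0.106, 0.993], [-0.927, -0.374, -0.0]]
wrist_force: [-6.4, -1.4, 5.8]
gripper_width: 0.1
```

Emit:
{"op": "play_rows", "data": {"plan": [[[-0.03,0.06,0,0,0,-0.03],[-0.04,0.13,0,0,0,-0.07],[-0.05,0.19,0,0,0,-0.1],[-0.05,0.28,0,0,0,-0.15],[-0.05,0.28,0,0,0,-0.15]]]}}

```text
time_s: 10.82
tcp_pos: [0.5264, -0.2338, 0.1096]
ee_rot: [[0.396, -0.911, -0.114], [0.046, -0.105, 0.993], [-0.917, -0.399, 0.0]]
wrist_force: [-4.9, -2.2, 5.1]
gripper_width: 0.098
```

Emit:
{"op": "play_rows", "data": {"plan": [[[-0.02,0.05,0,0,0,-0.025],[-0.03,0.09,0,0,0,-0.05],[-0.03,0.09,0,0,0,-0.05]]]}}

```text
time_s: 11.2
tcp_pos: [0.5256, -0.2339, 0.1093]
ee_rot: [[0.404, -0.908, -0.114], [0.047, -0.104, 0.993], [-0.914, -0.407, 0.0]]
wrist_force: [-4.3, -3.2, 2.8]
gripper_width: 0.1
```

Emit:
{"op": "play_rows", "data": {"plan": [[[-0.01,0.05,0,0,0,-0.025],[-0.02,0.09,0,0,0,-0.05],[-0.02,0.09,0,0,0,-0.05]]]}}

```text
time_s: 11.58
tcp_pos: [0.5247, -0.2338, 0.109]
ee_rot: [[0.412, -0.904, -0.114], [0.048, -0.104, 0.993], [-0.91, -0.415, 0.0]]
wrist_force: [-3.1, -2.8, -0.9]
gripper_width: 0.098
```

Emit:
{"op": "play_rows", "data": {"plan": [[[0,0.05,0,0,0,-0.025],[0,0.09,0,0,0,-0.05],[0,0.09,0,0,0,-0.05]]]}}

```text
time_s: 11.95
tcp_pos: [0.5239, -0.2339, 0.1088]
ee_rot: [[0.42, -0.9, -0.114], [0.049, -0.103, 0.993], [-0.906, -0.423, 0.0]]
wrist_force: [-3.8, -2.1, -2.1]
gripper_width: 0.101
```

```bash
python3 - <<'E'
from tgt import *
s=r.sense(); T=np.array(s['ee_rot']); Pc=np.array(s['tcp_pos'])
D=np.c_[-T[:,1],T[:,2],-T[:,0]]; c=Pc+T[:,0]*DEPTH
Rz=Ro.from_euler('z',ST[0],degrees=True).as_matrix()
f=lambda q:(Rz.T@(q-np.r_[ST[1],0])*1e3).round(1)
print('center',f(c),'toe',f(c+D@[.0045,0,-.07]),'lean',np.degrees(np.arccos(D[2,2])),'yaw',np.degrees(np.arctan2(D[1,1],D[0,1]))-90)
rol=Rz@[-.06,0,.118]+np.r_[ST[1],0]; print('gap to rollers mm',(-(D[:,0]@(rol-c))-.0045-.007)*1e3, 'moment',s['moment'],s['wrist_force'])
p,d=r.capture('scene'); np.savez('scene6.npz',p=p,d=d); cv2.imwrite('pics/scene6.png',cv2.resize(p[150:280,165:295],None,fx=4.6,fy=4.6,interpolation=cv2.INTER_CUBIC))
p,d=r.capture('top'); cv2.imwrite('pics/top6.png',cv2.resize(p[190:310,370:530],None,fx=5,fy=5,interpolation=cv2.INTER_CUBIC))
E
```

```text
center [-27.7   0.1  75.7] toe [ 5.9  0.1 14.1] lean 24.995663160884494 yaw 6.559874668843463
gap to rollers mm -0.1135127216477707 moment [-0.58968231  1.9781735  -0.17075863] [-3.83019166 -2.07409714 -2.05360342]
```

View pics/scene6.png

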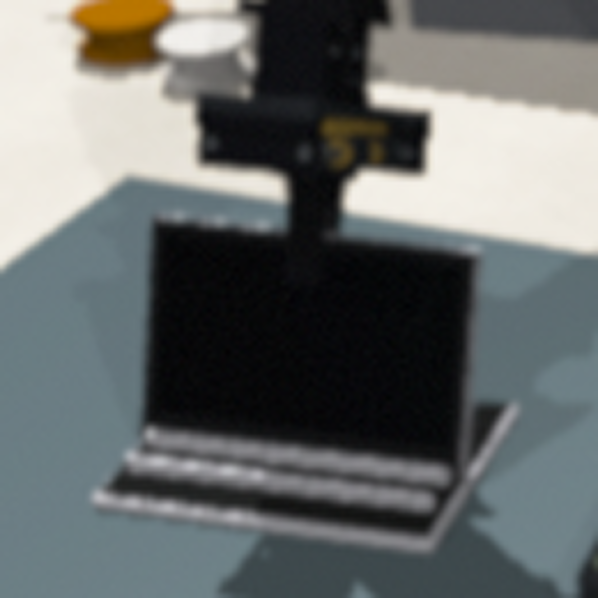

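View pics/top6.png

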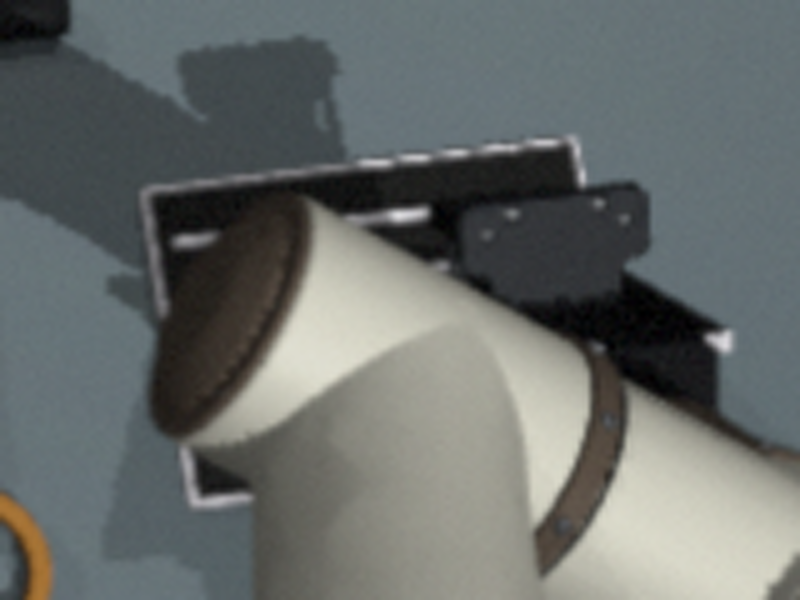

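Emit:
{"op": "play_rows", "data": {"plan": [[[0,0.05,0,0,0,-0.025],[0,0.09,0,0,0,-0.05],[0,0.09,0,0,0,-0.05]]]}}

```text
time_s: 12.42
tcp_pos: [0.5234, -0.2339, 0.1085]
ee_rot: [[0.428, -0.897, -0.114], [0.05, -0.103, 0.993], [-0.902, -0.431, 0.0]]
wrist_force: [-1.1, -1.6, -2.9]
gripper_width: 0.101
```

Emit:
{"op": "play_rows", "data": {"plan": [[[0,0,0,0,0,0],[0,0,0,0,0,0],[0,0,0,0,0,0],[0,0,0,0,0,0]]], "hand": 0.3}}

```text
time_s: 12.92
tcp_pos: [0.5239, -0.2342, 0.1091]
ee_rot: [[0.429, -0.896, -0.114], [0.049, -0.103, 0.993], [-0.902, -0.432, -0.0]]
wrist_force: [-0.4, 0.0, 0.0]
gripper_width: 0.292
```

```bash
python3 - <<'E'
from tgt import *
s=r.sense(); print(s['tcp_pos'],s['wrist_force'],s['gripper_width'])
p,d=r.capture('scene'); cv2.imwrite('pics/scene7.png',cv2.resize(p[150:280,165:295],None,fx=4.6,fy=4.6,interpolation=cv2.INTER_CUBIC))
E
```

```text
[ 0.52387603 -0.23415674  0.10910977] [-0.44447895  0.02352475  0.03943057] 0.2918926087564702
```

View pics/scene7.png

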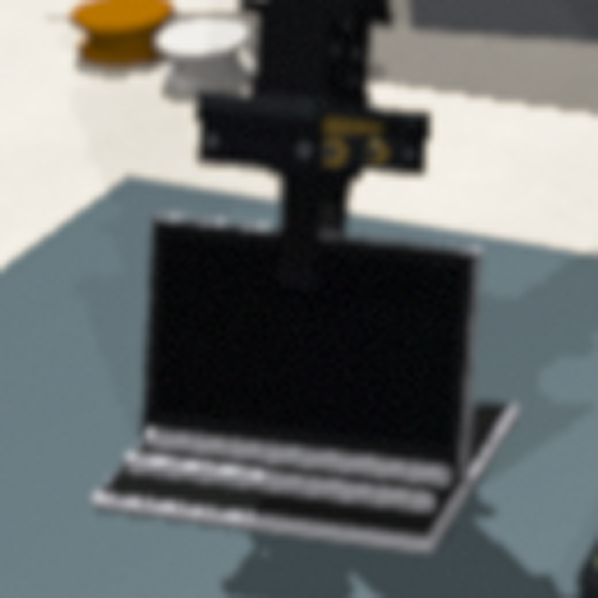

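Emit:
{"op": "play_rows", "data": {"plan": [[[-1.0,0,0,0,0,0],[-3,0,0,0,0,0],[-6,0,0,0,0,0],[-9,0,0,0,0,0],[-11,0,0,0,0,0]]]}}

```text
time_s: 13.6
tcp_pos: [0.4756, -0.2399, 0.2111]
ee_rot: [[0.431, -0.895, -0.114], [0.048, -0.104, 0.993], [-0.901, -0.434, -0.002]]
wrist_force: [-0.8, 0.2, -0.5]
gripper_width: 0.302
```

```bash
python3 - <<'E'
from tgt import *
s=r.sense(); print(s['tcp_pos'],s['wrist_force'],s['gripper_width'],s['time_s'])
row(np.array(s['tcp_pos'])+[0,0.25,.06],np.array(s['ee_rot']))
E
```

```text
[ 0.47564359 -0.23993087  0.21106601] [-0.78021843  0.18117563 -0.53161215] 0.3019412505973153 13.6
row [-4.21, -5.19, 24.83] [0.0, 0.0, 0.0] dist 25.71 t 13.6 tcp [ 0.4756 -0.2399  0.2111] F [-0.8  0.2 -0.5] w 0.302
```

Clear; move the arm aside (up, then +y) so both cameras can check.

Emit:
{"op": "play_rows", "data": {"plan": [[[-4.5,-2.0,0,0,0,0],[-6.0,-4.0,4.5,0,0,0],[-6.0,-4.5,9.5,0,0,0],[-6.0,-5.0,14.5,0,0,0],[-6.0,-5.2,19.5,0,0,0]]]}}

```text
time_s: 14.22
tcp_pos: [0.4743, -0.0425, 0.2865]
ee_rot: [[0.431, -0.895, -0.113], [0.049, -0.102, 0.994], [-0.901, -0.434, 0.0]]
wrist_force: [0.4, 0.5, -1.1]
gripper_width: 0.301
```

Emit:
{"op": "play_rows", "data": {"plan": [[[0,0,5,0,0,0],[0,0,10,0,0,0],[0,0,14,0,0,0],[0,0,14,0,0,0]]]}}

```text
time_s: 14.72
tcp_pos: [0.4583, 0.0973, 0.2859]
ee_rot: [[0.43, -0.895, -0.119], [0.052, -0.107, 0.993], [-0.901, -0.433, 0.0]]
wrist_force: [0.5, -1.1, -0.0]
gripper_width: 0.298
```

```bash
python3 - <<'E'
from tgt import *
s=r.sense(); print(s['tcp_pos'],s['wrist_force'],s['time_s'])
for n in ('scene','top'):
    p,d=r.capture(n); np.savez(f'{n}8.npz',p=p,d=d); cv2.imwrite(f'pics/{n}8.png',p)
z=np.load('scene8.npz'); p,d=z['p'],z['d']; C=cloud('scene',d)
Rz=Ro.from_euler('z',ST[0],degrees=True).as_matrix()
S=(C-np.r_[ST[1],0])@Rz
m=(p.max(2)<40)&(abs(S[...,1])<.1)&(S[...,2]>.03)&(S[...,2]<.135)&(S[...,0]>-.07)&(S[...,0]<.01)
m=cv2.erode(m.astype(np.uint8),np.ones((3,3)))>0
Q=S[m]; A=np.c_[Q[:,1],Q[:,2],np.ones(len(Q))]; co,_,_,_=np.linalg.lstsq(A,Q[:,0],rcond=None); e=Q[:,0]-A@co
k=abs(e)<.006; co,_,_,_=np.linalg.lstsq(A[k],Q[k,0],rcond=None)
L=np.arctan(-co[1]); print(len(Q),'lean',np.degrees(L),'yaw rel',np.degrees(np.arctan(-co[0])),'glass x at z=13.8:',co[1]*.0138+co[2],'rms',e[k].std(), 'y extent',np.percentile(Q[:,1],[1,99]))
for n,(x,y,w,h) in (('scene',(165,150,130,130)),('top',(370,190,160,120))):
    cv2.imwrite(f'pics/{n}8c.png',cv2.resize(np.load(f'{n}8.npz')['p'][y:y+h,x:x+w],None,fx=4.6,fy=4.6,interpolation=cv2.INTER_CUBIC))
E
```

```text
[0.45830619 0.09728593 0.2858524 ] [ 0.47176628 -1.10744564 -0.00728754] 14.725
2360 lean 24.610392280116237 yaw rel -0.005378452239482967 glass x at z=13.8: 0.006351073007249217 rms 0.002590982166306168 y extent [-0.09361918  0.09444644]
```

View pics/scene8c.png

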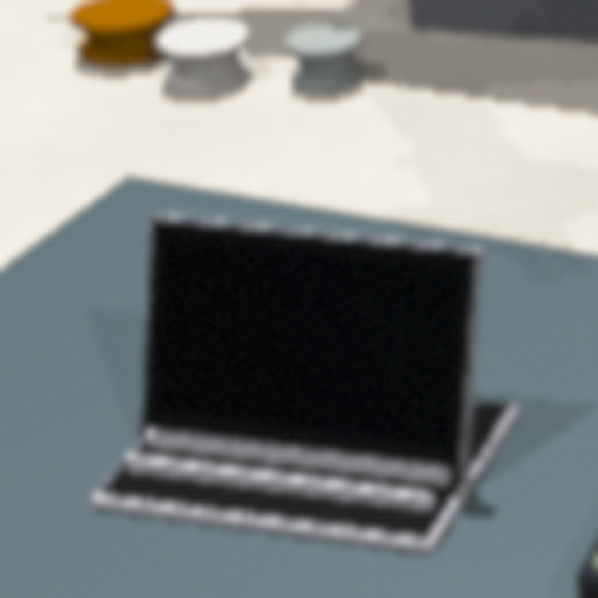

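View pics/top8.png

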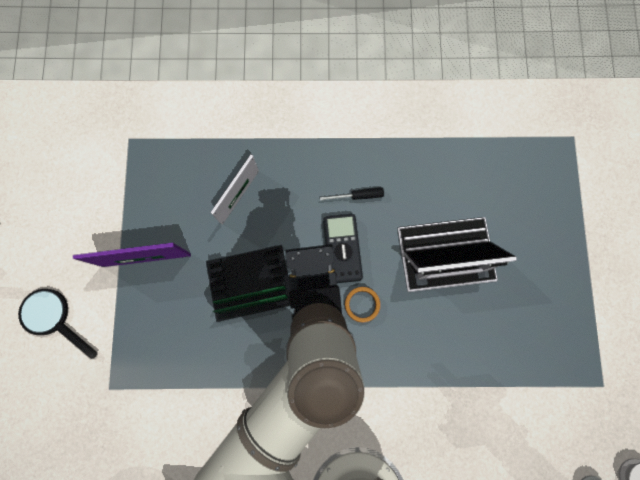

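```bash
python3 -c "
from station import r
print(r.finish_job())"
```

```text
the job is handed in; nothing more can be done
None
```

I took the display out of the rack and leaned it on the stand, glass to the front, then let go, moved the arm clear and handed the job in. That was about 14.8 s into the 38 s allowed. I felt for the base and then the middle toe strip by wrist force and pivoted the display back onto the rollers in half-degree steps. Wrist force stayed under about 9 N while it was in contact.

**Last checks, after release:**

| Check | Measured | Allowed |
|---|---|---|
| Lean from upright (scene camera depth) | 24.6° | 21 to 29° |
| Squareness to the stand | within 0.1° | within 4° |
| Front lower edge along stand x (strip face at +6 mm) | +6.3 mm, about 2 mm uncertain | -2 to +8.5 mm |
| Centring on the stand | about 0.5 mm off | within 25 mm |

The scene pictures before and after opening the gripper, and after the arm moved away, show no change in the display. In the top view the multimeter, tape roll and screwdriver look to be where they started; I compared them by eye, not by measurement.

**Disagreements along the way:**
- The first scene-camera estimate of the stand, from the brightness of its toe strips, differed by about 4 mm in x from the top camera. Overlaying the model on both pictures supported the top-camera value, and so did the contact forces.
- My first y value for the stand was about 3 mm off because the plate rim confused it, and I corrected it before placing.

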